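# Trap a van on the service stand with the indexed stop

## Task

Lift the brown goods van from the bench and set it gently, wheels down, on the rails of the raised service stand, between the fixed end stop and the sliding stop, and let go of it. Then take the sliding stop by its lock knob, pull the knob up to draw the pin, slide the stop along to the next hole towards the van and push the pin fully home there. The plunger's spring is tired and will not drive the pin by itself, so finish still holding the knob with the pin fully home; leave the tank locomotive, the small tub and the wire spool where they are.

Things in the scene. Friction and masses are not known exactly. Their poses are not given: they have to be found in the camera images.
- van: brown model goods van, flat-sided closed box body with a dark slot and a thin line along each side, 110 long (x, over the buffers) x 34 wide (y) x 45 high (z) mm, 0.13 kg; origin at the centre of its underside, at the foot of the wheels. The body sides (z = 13 to 44, 100 long, 34 wide) are what to grip; the running gear below is only 18 wide and 84 long. The two ends are alike.
- loco: bystander: dark tank steam locomotive with chimney, dome and cab, 125 x 32 x 52 mm, standing on the bench; origin at the centre of its underside. It and the van may stand in either of two places left of the stand.
- tub: bystander: small round tub with a white screw cap, 33 across, 55 mm high, behind the stand; origin at the centre of its underside
- spool: bystander: small spool of wire, 70 x 62 x 36 mm, lying on the bench; origin at the centre of its underside
- stand: fixed service stand: 290 x 84 mm base plate and a level aluminium beam, 30 mm wide, on two pedestals, its top 66 mm above the bench; origin at the centre of the base's underside. x runs along the beam towards the fixed end stop, z up. The beam's top has 9 mm holes every 25 mm at x = -135 to -10 mm, y = 0; at the start the pin is in the one at x = -60 mm.
- next_hole (a point): mouth of the next hole towards the van, on the beam's top at x = -35 mm of the stand (25 mm from where the pin starts); axes as the stand's
- track (a point): track point level with the rail heads (72 mm above the bench), midway between the rails, at x = 50 mm of the stand; axes as the stand's. Rails run from x = -1 to 117 mm of the stand. Flared side guides 13 mm either side of the centre line rise 10 mm over the rails, spreading to 18 mm. When down on the rails the van's origin is on this line, 1 mm below this height.
- fixed_pad (a point): centre of the rubber face of the fixed end stop, looking to the stand's -x, at x = 106 mm of the stand; axes as the stand's. The fixed stop's top is 112 mm above the bench.
- stop_pad (a point): centre of the rubber face of the sliding stop, looking to +x. It starts 128 mm from the fixed pad and is 103 mm from it when the pin is in the next hole, so the 100 mm long van body then has 3 mm of play; it may push the van along the rails. The post behind it reaches 112 mm above the bench.
- stop (a joint): the sliding stop, a steel saddle on the beam that carries the lock plunger and a rubber-faced post: metres along the stand's +x; 0 in the first hole, 0.025 in the next one, travel -0.028 to 0.030. Slides with 2 N of friction when the pin is drawn; the pin has 0.5 mm of play in its hole.
- plunger (a joint): the lock pin with its knob, on the sliding stop: metres drawn up; 0 fully home (8 mm deep in the beam), clear of the hole above 0.008, at its limit at 0.012. 4 N of friction and a weak spring (1 N home, 2.2 N drawn): about 7 N draws it, about 3 N pushes it in, and it stays where it is left. The 8 mm pin is chamfered 1.6 mm at its tip.
- knob (a point): centre of the round black pull knob, on the pin's axis, 109 mm above the bench with the pin home: 25 mm in diameter over 10 mm below to 9 mm above this point, top face 12 mm above. Axes as the stand's. Grip across it along the stand's y; the sliding stop's post stands 22 mm away on the +x side.

How it is judged (in metres and radians):
On the way, in this order (a step that is already met when the one before it is completed fails the run):
1. the van stands upright on the rails of the stand, let go, with the stop still in its first hole (z of van in the frame of track between -0.004 and 0.003 m and y of van in the frame of track between -0.005 and 0.005 m and angle between van's own z axis and vertical below 0.08 rad and angle between the x axis of van and the x axis of stand, either way round below 0.1 rad and contact force between the fingers and van below 0.05 N and linear speed of van below 0.02 m/s and value of joint stop between -0.003 and 0.003 m and value of joint plunger below 0.0015 m), for 0.3 s.
2. the pin is drawn clear of its hole by the knob (value of joint plunger above 0.0085 m and contact force between the fingers and plunger above 1 N), for 0.1 s.
3. the pin is home in the next hole towards the van (value of joint stop between 0.0225 and 0.0275 m and value of joint plunger below 0.0015 m), for 0.2 s.
At the end, for the whole second after the job is handed in: The stop is at the next hole (25 mm on, within 2.5 mm), the pin home (within 1.5 mm), the fingers on the knob (over 2 N); the van rests upright on the rails (5 mm and 0.1 rad off the track line at most) between the stops, not touched by the robot (all of step 3 and z of van in the frame of track between -0.004 and 0.003 m and y of van in the frame of track between -0.005 and 0.005 m and angle between van's own z axis and vertical below 0.08 rad and angle between the x axis of van and the x axis of stand, either way round below 0.1 rad and x of van in the frame of stand between 0.05 and 0.059 m and contact force between the fingers and plunger above 2 N and contact force between the arm and van below 0.05 N and linear speed of van below 0.02 m/s); the arm keeps its last pose, push and grip.
It fails at once if the tank locomotive, the small tub or the wire spool is pushed more than 30 mm (distance of any of loco, tub, spool from where it was at the start of the episode above 0.03 m).
It fails at once if the van is dropped or thrown (over 0.5 m/s while out of the fingers) (linear speed of van above 0.5 m/s and contact force between the fingers and van below 0.02 N).
It fails at once if the van is crushed between the stops (over 20 N) (contact force between stop and van above 20 N).
It also fails if it takes over 48 s, if anything falls off the work surface, if the arm or the gripper's body presses on something with over 40 N, if the wrist force passes 120 N, or if a joint passes its speed limit or range.

## Robot

A 7-joint arm with a two-finger parallel gripper is mounted at the origin on a cart in front of the work surface, level with it; the furniture and walls round the work are solid. World frame = base frame: x ahead of the robot, y to its left, z up, the work surface at z = 0. Lengths are in mm, angles in rad, forces in N, time in s.
With the tool pointing down it reaches from about 400 to 900 mm from the base axis. Payload 5.5 kg.
Tool frame: the origin (TCP) lies at the very end of the fingers, on their centre line; the grasp point (between the pads) lies 19 mm behind it (env.tcp_to_grasp is the z of the grasp point in the tool frame, in mm); z points along the fingers, y is the line along which they close (so a half turn about z gives the same grasp; the last joint's range is limited). The gripper opens to 92 mm and grips with 3 to 60 N. Pads are 19 mm wide; open, the fingers measure 130 mm over their backs; the gripper's body (75 mm by 190 mm) begins 47 mm behind the grasp point.
Start: joints at [-0.967, 0.501, -0.427, 1.55, 0.221, 1.138, -0.21], TCP at [217.219, 612.63, 226.729] pointing down, gripper open.
Joint ranges: [-2.88, 2.88], [-0.31, 2.03], [-1.54, 1.56], [0.2, 2.42], [-1.41, 4.55], [0.19, 2.02], [-2.57, 2.57]. Speed limits (rad/s): [2.57, 2.57, 3.14, 3.14, 3.14, 3.14, 3.14].

## Interface

Orientations are given as a rotation vector (axis times angle).
In Python, from cell import status, grab_frame, finish_job, env gives the robot as it stands.
- The arm moves only by the tool step_arm, never from a script. Its argument "targets" is a list of rows, each a list of 7 numbers: the opening, from 0 (shut) to 1 (fully open), then the shift along the tool's x, y, z in units of 50 mm (1.0 is 50 mm), then the turn, a rotation vector about the tool's x, y, z in units of 5 degrees (1.0 is 5 degrees). In form: [[fingers, x, y, z, wx, wy, wz], ...]. A call has 1 to 8 rows; each row is the pose to reach, as a shift and turn from the pose commanded when the call began, along the tool's axes at that moment; what a row does not reach only later rows make up. A row lasts 1/8 s, in which the tool goes at most 62.5 mm and 10.7 degrees, less where a joint would pass 70% of its speed; a pose out of reach is approached as far as the arm can. A call with a gripper value outside its range is refused whole. The fingers move at their own pace and stop on an object; "newtons" is the grip in N (left out, the last holds). Time passes only in rows, so rows that repeat a pose let the fingers close. It gives the time, the measured TCP pose, the force, the opening and the grip force at its end, in the units of the state.
- status.state(): the state, without advancing time (a new reading comes with each control period).
- grab_frame(name): name is "scene" or "top" or "wrist"; returns a dict with "img" (384x512x3 uint8, red, green, blue), "vertical_fov" (degrees; the focal length in pixels is half the picture's height over the tangent of half this angle, whatever the lens; pixels are square), "cx", "cy" (the principal point, pixels), "extrinsics" (4x4, takes a point from camera to world coordinates). Camera axes: x right, y down, z forward; pixel columns grow to the right and rows downward; lengths in mm; the calibration is good to about 2 mm. A picture is of the moment at which its call begins. There is no depth.
- finish_job(): hands the job in; it is judged then, once.
The state is a dict: "clock": time; "joints": joint angles; "qvel": joint speeds; "tau": joint torques, N m; "eef_pos": TCP position; "orientation": TCP orientation; "ft_force": force on the tool from outside, world axes, zero at the start; "moment": the same for the moment, N m; "width": opening from 0.0 (shut) to 1.0 (fully open); "finger_force": force on a finger pad.
Only numpy, scipy, OpenCV 4.12 (cv2) and the standard library are available. Lean on these libraries where they do the work, as an engineer would, in place of code of your own. Each camera call takes 0.05 s, during which the arm holds its last target. There are 200 camera calls.

## Working session

There is one attempt and no reset: what is moved stays moved. The work goes in short steps, Python scripts to look and compute and a tool call to move; the robot and the scene stay as the last step left them, time stands still between calls to the robot, and variables do not carry over. Pictures are saved under pics/ and viewed, at most 10 in all, crops included, and the job is handed in when it is done.

Besides the shell and the picture viewer there is one more tool, called after "Call:" as a command line: name --pt "numbers of a row" for each row, then --argument value for the rest. step_arm: Moves the arm, as the interface text tells. Its arguments: {"type":"object","properties":{"targets":{"type":"array"},"newtons":{"type":"number"}},"required":["targets"]}

```bash
ls; mkdir -p pics; cat > h.py <<'E'
import numpy as np, cv2
from cell import status, grab_frame, finish_job, env
from scipy.spatial.transform import Rotation as R
def cam(name,fn=None):
    f=grab_frame(name)
    if fn: cv2.imwrite('pics/'+fn,f['img'][:,:,::-1])
    h=f['img'].shape[0]; fl=h/2/np.tan(np.radians(f['vertical_fov'])/2)
    return f,fl
def ray(f,fl,u,v,z):
    E=np.array(f['extrinsics']); d=E[:3,:3]@np.array([(u-f['cx'])/fl,(v-f['cy'])/fl,1]); o=E[:3,3]
    return o+d*(z-o[2])/d[2]
def proj(f,fl,p):
    E=np.array(f['extrinsics']); c=E[:3,:3].T@(np.array(p)-E[:3,3])
    return c[:2]/c[2]*fl+[f['cx'],f['cy']]
E
python3 - <<'E'
from h import *
import pickle
for n in ('top','scene'):
    f,fl=cam(n,n+'0.png'); pickle.dump((f,fl),open(n+'0.pkl','wb')); print(n,fl,f['cx'],f['cy'],np.round(f['extrinsics'],3).tolist())
s=status.state();print(s['eef_pos'],s['orientation'],s['clock'],R.from_rotvec(s['orientation']).as_matrix().round(3).tolist())
a=cv2.imread('pics/top0.png');b=cv2.imread('pics/scene0.png')
E
```

```text
pics
top 402.84404021421926 259.4247149210784 184.9719573711165 [[-0.012, -0.989, 0.146, 382.61], [-1.0, 0.012, -0.0, 49.088], [-0.001, -0.146, -0.989, 1313.34], [0.0, 0.0, 0.0, 1.0]]
scene 420.1862440860132 252.90153363019226 187.76126255047805 [[0.91, -0.233, 0.342, 128.185], [-0.413, -0.552, 0.725, -813.626], [0.02, -0.801, -0.598, 818.855], [0.0, 0.0, 0.0, 1.0]]
[217.06634611 611.99765906 225.77075055] [-5.32608338e-01 -3.09573510e+00  2.75180002e-03] 0.1 [[-0.943, 0.334, -0.001], [0.334, 0.943, -0.002], [0.0, -0.002, -1.0]]
```

View pics/top0.png

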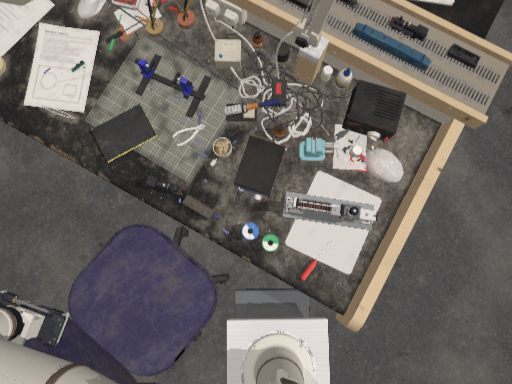

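View pics/scene0.png

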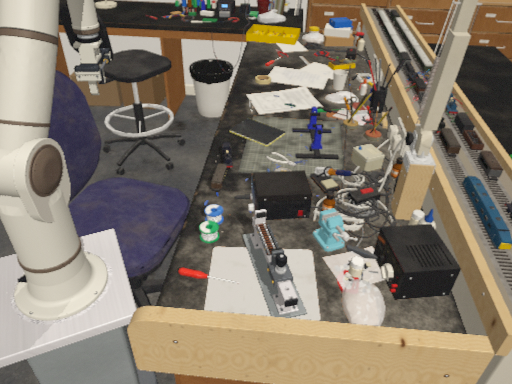

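The top view shows the stand at about (330,210), with the knob or stop near (352,210). Two dark items, possibly the loco and van, are near (165,187) and (197,205). I'll enlarge both areas.

```bash
python3 - <<'E'
from h import *
a=cv2.imread('pics/top0.png');b=cv2.imread('pics/scene0.png')
A=cv2.resize(a[165:255,130:390],None,fx=3,fy=3,interpolation=cv2.INTER_CUBIC)
A2=cv2.resize(b[200:320,170:330],None,fx=2.5,fy=2.5,interpolation=cv2.INTER_CUBIC)
A3=cv2.resize(b[135:215,190:290],None,fx=3.75,fy=3.75,interpolation=cv2.INTER_CUBIC)
o=np.zeros((572,780,3),np.uint8);o[:270,:780]=A;o[272:572,:400]=A2;o[272:572,402:777]=A3
cv2.imwrite('pics/c1.png',o)
E
```

```text
(no output)
```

View pics/c1.png

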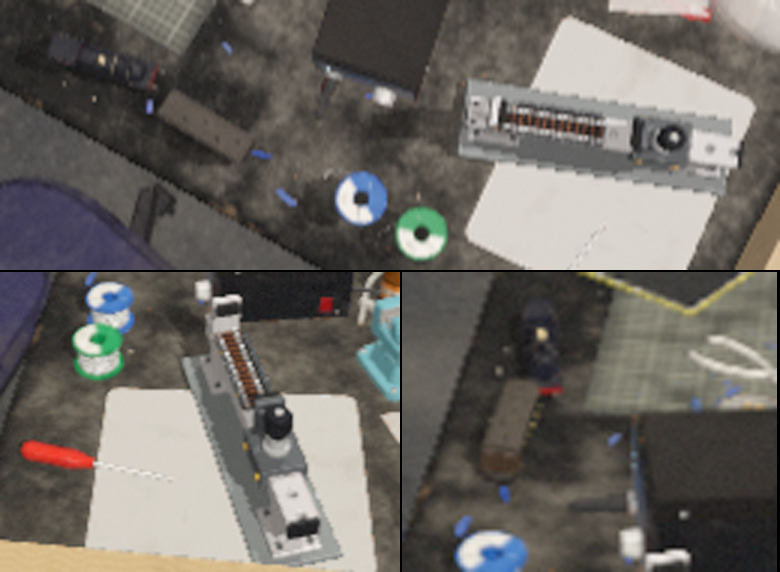

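The crop shows the brown van roof with corners at crop px (180,92), (253,135), (238,160) and (160,118), and the loco beyond it. The stand's base corners are (470,80), (463,155), (725,192) and (738,120), and the knob is at (670,137). The fixed stop is at the left end, so stand +x is roughly world +y.

```bash
python3 - <<'E'
from h import *
import pickle
f,fl=pickle.load(open('top0.pkl','rb'))
g=lambda c,z: ray(f,fl,130+c[0]/3-.33,165+c[1]/3-.33,z)
V=np.array([g(c,44) for c in [(180,92),(253,135),(238,160),(160,118)]]);print('van',V.round(0).tolist(),V.mean(0))
d=V[1]-V[0]+V[2]-V[3];print('ang',np.degrees(np.arctan2(d[1],d[0])),np.linalg.norm(d)/2,np.linalg.norm(V[0]-V[3]))
S=np.array([g(c,5) for c in [(470,80),(463,155),(725,192),(738,120)]]);print('stand',S.round(0).tolist(),S.mean(0))
d=S[0]-S[3]+S[1]-S[2];print('ang',np.degrees(np.arctan2(d[1],d[0])),np.linalg.norm(d)/2,np.linalg.norm(S[0]-S[1]))
print('knob',g((670,137),118)); print('tub',g((383,96),55))
x=d/np.linalg.norm(d);k=S.mean(0)-60*x;print('pred knob',k)
f,fl=pickle.load(open('scene0.pkl','rb'))
g=lambda c,z: ray(f,fl,190+c[0]/3.75,135+(c[1]-272)/3.75,z)
print([g(c,44).round(0).tolist() for c in [(500,380),(540,380),(520,455),(483,452)] for c in [(c[0]-402,c[1])]])
g=lambda c,z: ray(f,fl,170+c[0]/2.5,200+(c[1]-272)/2.5,z)
print('knob',g((277,420),109)); print('fixedtop',g((227,300),112))
E
```

```text
van [[540.0, 270.0, 44.0], [493.0, 193.0, 44.0], [467.0, 209.0, 44.0], [512.0, 291.0, 44.0]] [503.0366459 240.695058   44.       ]
ang -119.82825296611324 92.2166922985555 34.327953544798184
stand [[554.0, -39.0, 5.0], [472.0, -30.0, 5.0], [429.0, -311.0, 5.0], [507.0, -329.0, 5.0]] [ 490.37432074 -177.48818166    5.        ]
ang 80.9984778602917 289.20720266630593 82.25170901277457
knob [ 479.76228099 -228.49559004  118.        ]
tub [531.50603691  55.57267191  55.        ]
pred knob [ 480.98667849 -236.74923272    5.        ]
[[513.0, 293.0, 44.0], [545.0, 280.0, 44.0], [489.0, 181.0, 44.0], [462.0, 197.0, 44.0]]
knob [ 478.99156866 -229.50375859  109.        ]
fixedtop [508.34831558 -59.11355887 112.        ]
```

```bash
cat >> h.py <<'E'
def want(p,ydeg,tilt0=True):
    """row numbers to get from measured pose to TCP p, pointing down, tool y at world angle ydeg"""
    s=status.state(); M=R.from_rotvec(s['orientation']).as_matrix()
    a=np.radians(ydeg); y=np.array([np.cos(a),np.sin(a),0]); z=np.array([0,0,-1.]); T=np.c_[np.cross(y,z),y,z]
    print('t',s['clock'],'pos',s['eef_pos'].round(1),'ydeg',np.degrees(np.arctan2(M[1,1],M[0,1])).round(2),'w',s['width'],'ff',s['finger_force'],'ft',np.round(s['ft_force'],1))
    print('shift',(M.T@(np.array(p)-s['eef_pos'])/50).round(3),'turn',(np.degrees(R.from_matrix(M.T@T).as_rotvec())/5).round(3))
E
python3 -c "
from h import *
want([503,240,200],-30)"
```

```text
t 0.1 pos [217.1 612.  225.8] ydeg 70.48 w 1.0032520650936627 ff 0.0 ft [-0.3 -0.3 -1. ]
shift [-7.876 -5.1    0.524] turn [-1.6000e-02  1.7000e-02  2.0095e+01]
```

Call:
step_arm --pt "1 -0.8 -0.5 0.05 0 0 2" --pt "1 -1.6 -1.0 0.1 0 0 4" --pt "1 -2.5 -1.6 0.15 0 0 6" --pt "1 -3.5 -2.3 0.2 0 0 8" --pt "1 -4.5 -2.9 0.3 0 0 10" --pt "1 -5.5 -3.6 0.4 0 0 12" --pt "1 -6.4 -4.2 0.5 0 0 14" --pt "1 -7.2 -4.7 0.5 0 0 16"

```text
clock: 1.1
eef_pos: [478.6, 268.3, 201.1]
orientation: [2.405, 2.021, -0.002]
ft_force: [-0.2, 0.7, 0.5]
width: 1.003
finger_force: 0.0
```

```bash
python3 -c "
from h import *
want([503,240,200],-30)"
```

```text
t 1.1 pos [478.6 268.3 201.1] ydeg -9.93 w 1.0026641885196417 ff 0.0 ft [-0.2  0.7  0.5]
shift [-0.474  0.578  0.022] turn [-0.007  0.014  4.015]
```

Call:
step_arm --pt "1 -0.2 0.25 0 0 0 1.5" --pt "1 -0.4 0.5 0 0 0 3" --pt "1 -0.48 0.58 0.02 0 0 4" --pt "1 -0.48 0.58 0.02 0 0 4"

```text
clock: 1.6
eef_pos: [502.5, 241.6, 200.2]
orientation: [2.714, 1.582, -0.002]
ft_force: [0.0, 0.2, -0.0]
width: 1.005
finger_force: 0.0
```

```bash
python3 -c "
from h import *
import pickle
want([503,240,200],-30)
o=cam('wrist','w1.png');pickle.dump(o,open('w1.pkl','wb'));print(np.round(o[0]['extrinsics'],2).tolist(),o[1])"
```

```text
t 1.6 pos [502.5 241.6 200.2] ydeg -29.54 w 1.0045657398029464 ff 0.0 ft [ 0.   0.2 -0. ]
shift [-0.024  0.024  0.005] turn [-0.004  0.012  0.092]
[[0.87, -0.47, -0.15, 543.13], [-0.49, -0.83, -0.26, 311.89], [-0.0, 0.3, -0.95, 357.25], [0.0, 0.0, 0.0, 1.0]] 294.1259425011928
```

View pics/w1.png

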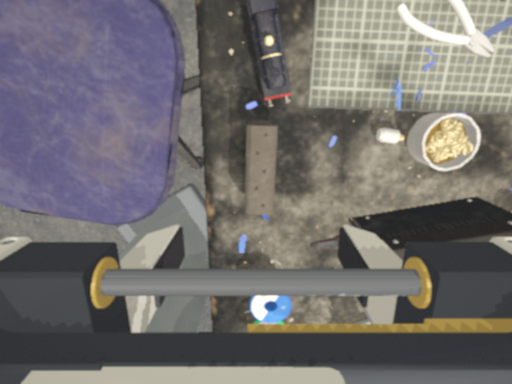

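The wrist view shows the van roof with corners (247,125), (277,126), (275,214) and (246,213), aligned with the picture columns. The loco is at (268,50), clear of the fingers.

```bash
python3 - <<'E'
from h import *
import pickle
f,fl=pickle.load(open('w1.pkl','rb'))
a=f['img'][110:225,225:300].astype(int)
m=(a[:,:,0]-a[:,:,2]>8).astype(np.uint8)
n,l,st,c=cv2.connectedComponentsWithStats(cv2.morphologyEx(m,cv2.MORPH_OPEN,np.ones((3,3))));i=1+st[1:,4].argmax();print(st[i]+np.array([225,110,0,0,0]))
for z in(44,45):
    V=np.array([ray(f,fl,*c,z) for c in [(247,125),(277,126),(275,214),(246,213)]]);d=V[1]+V[0]-V[2]-V[3]
    print(V.mean(0),np.degrees(np.arctan2(d[1],d[0])),np.linalg.norm(d)/2,np.linalg.norm(V[0]-V[1]))
E
```

```text
[ 225  110   75  115 6212]
[505.64048977 244.94491375  44.        ] 59.52509572185477 98.73789209101861 31.335630546625612
[505.76015968 245.15861068  45.        ] 59.525095721854726 98.42268840607677 31.235596952540277
```

```bash
python3 -c "
from h import *
want([505.5,244.3,16],-30.5)"
```

```text
t 1.65 pos [502.2 242.3 200.3] ydeg -29.43 w 0.9990911798280406 ff 0.0 ft [-0.1  0.7  0.7]
shift [0.069 0.039 3.687] turn [-0.006  0.008  0.215]
```

Call:
step_arm --pt "0.8 0.07 0.04 0.7 0 0 0.2" --pt "0.75 0.07 0.04 1.6 0 0 0.2" --pt "0.7 0.07 0.04 2.4 0 0 0.2" --pt "0.7 0.07 0.04 2.8 0 0 0.2" --pt "0.7 0.07 0.04 3.2 0 0 0.2" --pt "0.7 0.07 0.04 3.5 0 0 0.2" --pt "0.7 0.07 0.04 3.68 0 0 0.2" --pt "0.7 0.07 0.04 3.68 0 0 0.2" --newtons 12

```text
clock: 2.65
eef_pos: [505.7, 244.4, 16.3]
orientation: [-2.727, -1.559, 0.002]
ft_force: [0.3, -0.2, 0.3]
width: 0.701
finger_force: 0.0
```

```bash
python3 -c "
from h import *
import pickle
want([505.5,244.3,16],-30.5)
o=cam('wrist','w2.png');pickle.dump(o,open('w2.pkl','wb'))"
```

```text
t 2.65 pos [505.7 244.4  16.3] ydeg -30.49 w 0.7005752381113267 ff 0.0 ft [ 0.3 -0.2  0.3]
shift [-0.004 -0.001  0.006] turn [-0.007  0.009  0.002]
```

View pics/w2.png

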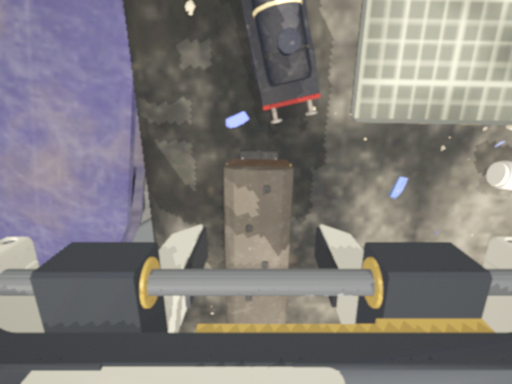

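The wrist view shows the van between the open fingers, with its far roof edge at row 163 from (226,163) to (291,163) and the loco clear.

```bash
python3 - <<'E'
from h import *
import pickle
f,fl=pickle.load(open('w2.pkl','rb'))
u=np.array([np.cos(np.radians(59.5)),np.sin(np.radians(59.5)),0]);w=np.array([u[1],-u[0],0]);t=np.array([505.7,244.4,0])
for c in [(226,163),(291,163),(224,215),(289,265),(225,265)]:
    p=ray(f,fl,*c,44)-t;print(c,(p@u).round(1),(p@w).round(1))
E
```

```text
(226, 163) 53.4 -14.9
(291, 163) 53.4 14.2
(224, 215) 28.3 -16.8
(289, 265) 1.4 14.8
(225, 265) 1.4 -17.3
```

Call:
step_arm --pt "0.3 0 0 0 0 0 0" --pt "0.2 0 0 0 0 0 0" --pt "0.2 0 0 0 0 0 0" --pt "0.2 0 0 0 0 0 0" --pt "0.2 0 0 0 0 0 0" --pt "0.2 0 0 0 0 0 0" --newtons 12

```text
clock: 3.45
eef_pos: [506.0, 244.6, 17.0]
orientation: [-2.728, -1.558, -0.0]
ft_force: [-1.6, 0.1, 4.7]
width: 0.368
finger_force: 12.0
```

Call:
step_arm --pt "0.2 0 0 -0.1 0 0 0" --pt "0.2 0 0 -0.4 0 0 0" --pt "0.2 0 0 -1 0 0 0" --pt "0.2 0 0 -1.8 0 0 0" --pt "0.2 0 0 -2.8 0 0 0" --pt "0.2 0 0 -3.8 0 0 0" --pt "0.2 0 0 -4.6 0 0 0" --pt "0.2 0 0 -5 0 0 0"

```text
clock: 4.45
eef_pos: [507.1, 244.7, 270.6]
orientation: [2.728, 1.558, 0.008]
ft_force: [-0.1, 1.2, -2.1]
width: 0.368
finger_force: 12.0
```

```bash
python3 -c "
from h import *
want([480,-228,270],-9)"
```

```text
t 4.45 pos [507.1 244.7 270.6] ydeg -30.54 w 0.3680886389362886 ff 11.986133605241776 ft [-0.1  1.2 -2.1]
shift [-8.418  4.338 -0.012] turn [ 0.038 -0.043 -4.308]
```

Call:
step_arm --pt "0.2 -0.4 0.2 0 0 0 -0.2" --pt "0.2 -1.4 0.7 0 0 0 -0.7" --pt "0.2 -2.4 1.2 0 0 0 -1.2" --pt "0.2 -3.4 1.7 0 0 0 -1.7" --pt "0.2 -4.4 2.2 0 0 0 -2.2" --pt "0.2 -5.4 2.75 0 0 0 -2.8" --pt "0.2 -6.4 3.3 0 0 0 -3.3" --pt "0.2 -7.2 3.7 0 0 0 -3.8"

```text
clock: 5.45
eef_pos: [482.0, -162.4, 267.8]
orientation: [2.433, 1.986, 0.001]
ft_force: [0.2, -0.4, -1.2]
width: 0.365
finger_force: 12.0
```

```bash
python3 -c "
from h import *
want([480,-228,270],-9)"
```

```text
t 5.45 pos [ 482.  -162.4  267.8] ydeg -11.55 w 0.3646672594730383 ff 11.988672316074371 ft [ 0.2 -0.4 -1.2]
shift [-1.293  0.225 -0.044] turn [ 0.016  0.002 -0.511]
```

Call:
step_arm --pt "0.2 -0.6 0.1 0 0 0 -0.3" --pt "0.2 -1.1 0.2 -0.04 0 0 -0.5" --pt "0.2 -1.3 0.22 -0.04 0 0 -0.5" --pt "0.2 -1.3 0.22 -0.04 0 0 -0.5"

```text
clock: 5.95
eef_pos: [480.1, -225.6, 269.0]
orientation: [-2.391, -2.038, -0.0]
ft_force: [0.1, 0.9, -0.3]
width: 0.365
finger_force: 12.0
```

```bash
python3 -c "
from h import *
import pickle
want([480,-228,270],-9)
o=cam('wrist','w3s.png');pickle.dump(o,open('w3.pkl','wb'))
cv2.imwrite('pics/w3.png',cv2.resize(o[0]['img'][:,:,::-1],None,fx=1.5,fy=1.5,interpolation=cv2.INTER_CUBIC))"
```

```text
t 5.95 pos [ 480.1 -225.6  269. ] ydeg -9.1 w 0.3646191436581109 ff 11.986310631036758 ft [ 0.1  0.9 -0.3]
shift [-0.047  0.005 -0.021] turn [ 0.001 -0.003 -0.021]
```

View pics/w3.png

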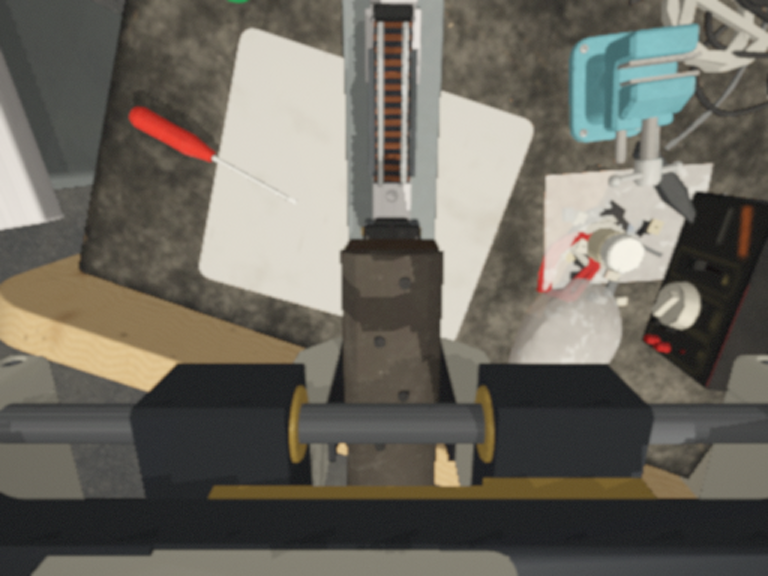

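The wrist view (1.5x) shows rails running from about row 183 to row 20, centred near column 393. The fixed stop's black rubber is at (392,12) and the van is straight in the fingers. I'll measure the guide and rail edges from row profiles.

```bash
python3 - <<'E'
from h import *
import pickle
f,fl=pickle.load(open('w3.pkl','rb'))
g=f['img'].mean(2)
for v in (20,30,45,60,75,90,105,115,130): print(v,g[v,224:300].astype(int).tolist())
print('col262',g[0:25,262].astype(int).tolist(),g[105:160,262].astype(int).tolist())
E
```

```text
20 [90, 89, 87, 83, 102, 136, 153, 160, 160, 160, 156, 144, 120, 105, 98, 99, 98, 99, 106, 123, 139, 147, 147, 146, 132, 100, 85, 120, 155, 173, 164, 129, 82, 51, 45, 46, 47, 43, 46, 46, 45, 45, 48, 74, 113, 154, 184, 184, 151, 100, 118, 177, 211, 221, 223, 213, 187, 163, 157, 157, 157, 157, 158, 159, 159, 159, 160, 158, 160, 158, 147, 119, 99, 94, 98, 102]
30 [102, 102, 101, 95, 100, 133, 155, 158, 151, 146, 142, 133, 116, 104, 100, 99, 98, 99, 103, 118, 137, 146, 146, 138, 115, 79, 85, 129, 164, 179, 166, 129, 85, 56, 50, 48, 50, 51, 49, 51, 54, 58, 60, 86, 132, 172, 194, 183, 139, 92, 142, 199, 219, 223, 222, 213, 189, 165, 160, 160, 161, 161, 160, 160, 159, 158, 158, 159, 158, 153, 135, 113, 103, 104, 109, 112]
45 [212, 211, 212, 212, 203, 178, 156, 152, 148, 145, 143, 139, 120, 103, 101, 100, 99, 100, 103, 116, 126, 114, 101, 97, 91, 78, 86, 133, 177, 197, 185, 146, 92, 60, 53, 52, 53, 54, 53, 52, 53, 54, 59, 105, 156, 189, 206, 191, 144, 87, 82, 88, 99, 140, 178, 186, 173, 161, 161, 162, 160, 162, 161, 161, 161, 160, 160, 161, 158, 145, 117, 95, 96, 100, 100, 100]
60 [213, 213,
[... 1820 characters left out ...]
2, 175, 149, 143, 134, 117, 104, 100, 100, 101, 101, 101, 100, 100, 100, 99, 99, 106, 132, 158, 171, 173, 173, 173, 171, 170, 167, 165, 167, 169, 168, 162, 154, 150, 153, 162, 171, 175, 176, 189, 210, 220, 217, 202, 180, 165, 162, 162, 163, 163, 163, 163, 163, 164, 163, 163, 162, 161, 162, 163, 175, 197, 209, 211, 212, 212, 212, 211, 212, 212]
col262 [213, 186, 135, 78, 46, 48, 47, 47, 47, 47, 46, 40, 39, 40, 51, 66, 72, 68, 60, 52, 46, 46, 57, 70, 72] [61, 45, 39, 36, 44, 52, 55, 58, 51, 41, 34, 41, 50, 59, 62, 63, 85, 131, 164, 174, 170, 160, 150, 146, 149, 154, 162, 164, 158, 159, 167, 171, 172, 172, 172, 172, 172, 172, 166, 139, 89, 43, 37, 43, 43, 40, 41, 42, 43, 42, 44, 44, 41, 42, 40]
```

```bash
python3 - <<'E'
from h import *
import pickle
f,fl=pickle.load(open('w3.pkl','rb'))
P=np.array([ray(f,fl,u,v,72) for u,v in [(261.75,20),(261.5,30),(261.5,45),(261.35,60),(261.25,75),(261.1,90),(261,105),(261,115)]])
vx,vy,x0,y0=cv2.fitLine(P[:,:2].astype(np.float32),cv2.DIST_L2,0,.01,.01).ravel()
if vy<0:vx,vy=-vx,-vy
print('rail ang',np.degrees(np.arctan2(vy,vx)),x0,y0,P.round(1)[:,:2].tolist())
B=np.array([[ray(f,fl,u,v,5)[:2] for u in uu] for v,uu in [(30,(228.5,294.4)),(45,(229.3,293.6)),(75,(230.3,292.1)),(90,(230.3,292.2)),(105,(230.2,291.5)),(115,(231.2,291.4)),(130,(231.1,290.2))]])
print('base',B.mean(1).round(1).tolist(),np.linalg.norm(B[:,0]-B[:,1],axis=1))
u=np.array([vx,vy]);s=ray(f,fl,261,121.5,72)[:2]
print('railstart',s,'=> stand0',s+u, 'knob',s-59*u,'track',s+51*u)
for z in(90,100,112):q=ray(f,fl,262,13.5,z)[:2];print('pad',z,q,(q-s)@u-1)
print('van far end', [ray(f,fl,c[0]/1.5,c[1]/1.5,269-16.5+44).round(1).tolist() for c in [(344,248),(440,248)]])
E
```

```text
rail ang 80.44714 499.07358 -114.56517 [[507.1, -67.2], [505.4, -76.6], [503.0, -91.1], [500.5, -106.0], [497.9, -121.3], [495.3, -137.0], [492.6, -153.2], [490.8, -164.2]]
base [[507.6, -63.5], [504.8, -80.7], [498.8, -116.6], [495.8, -135.3], [492.2, -154.5], [490.7, -167.8], [486.6, -187.9]] [84.44206136 83.52991949 82.56307292 83.88830379 84.28975684 83.59198254
 83.29433039]
railstart [ 489.60357135 -171.55764543] => stand0 [ 489.76952865 -170.57151251] knob [ 479.81209033 -229.73948824] track [ 498.06739371 -121.26486742]
pad 90 [507.59694263 -65.52654084] 106.54689411435544
pad 100 [507.17341073 -67.92119866] 104.11515499189386
pad 112 [506.66517245 -70.79478805] 101.19706804494
van far end [[474.9, -172.1, 296.5], [503.3, -176.7, 296.5]]
```

```bash
python3 -c "
from h import *
want([497.3,-125.7,130],-9.55)"
```

```text
t 6.0 pos [ 480.3 -224.6  268.8] ydeg -9.02 w 0.37075185828245805 ff 11.986340582370758 ft [-0.6  0.4 -1.6]
shift [2.005 0.025 2.777] turn [-0.002 -0.009  0.107]
```

Call:
step_arm --pt "0.2 0.4 0 0 0 0 0.1" --pt "0.2 1.2 0.02 0.2 0 0 0.1" --pt "0.2 1.8 0.02 0.8 0 0 0.1" --pt "0.2 2 0.02 1.6 0 0 0.1" --pt "0.2 2 0.02 2.3 0 0 0.1" --pt "0.2 2 0.02 2.6 0 0 0.1" --pt "0.2 2 0.02 2.7 0 0 0.1" --pt "0.2 2 0.02 2.7 0 0 0.1"

```text
clock: 7.0
eef_pos: [497.7, -127.0, 134.5]
orientation: [2.398, 2.029, 0.001]
ft_force: [0.1, 0.7, -1.9]
width: 0.37
finger_force: 12.0
```

```bash
python3 -c "
from h import *
import pickle
want([497.3,-125.7,88],-9.55)
o=cam('scene');pickle.dump(o,open('s4.pkl','wb'))
a=cv2.resize(o[0]['img'][180:320,200:330,::-1],None,fx=4,fy=4,interpolation=cv2.INTER_CUBIC);cv2.imwrite('pics/s4.png',a)
want([497.3,-125.7,88],-9.55)"
```

```text
t 7.0 pos [ 497.7 -127.   134.5] ydeg -9.53 w 0.3703370808465941 ff 11.986284255981445 ft [ 0.1  0.7 -1.9]
shift [ 0.025 -0.014  0.929] turn [ 0.013 -0.001  0.003]
t 7.05 pos [ 498.  -127.1  134.8] ydeg -9.54 w 0.3686191200782883 ff 11.986148804426193 ft [-0.   0.1 -1. ]
shift [ 0.026 -0.02   0.936] turn [ 0.022 -0.001  0.002]
```

View pics/s4.png

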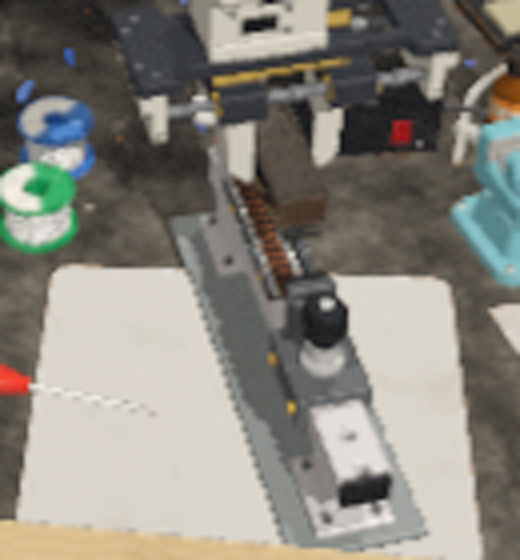

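The scene crop shows the van held above the rails at (295,190), in line with the beam. The stop and knob at (325,320) are untouched, so I'm lowering it gently.

Call:
step_arm --pt "0.2 0 -0.01 0.3 0 0 0" --pt "0.2 0 -0.01 0.5 0 0 0" --pt "0.2 0 -0.01 0.65 0 0 0" --pt "0.2 0 -0.01 0.75 0 0 0" --pt "0.2 0 -0.01 0.82 0 0 0" --pt "0.2 0 -0.01 0.86 0 0 0" --pt "0.2 0 -0.01 0.88 0 0 0" --pt "0.2 0 -0.01 0.88 0 0 0"

```text
clock: 8.05
eef_pos: [496.7, -126.8, 89.8]
orientation: [2.398, 2.029, 0.0]
ft_force: [-1.2, 0.8, -2.5]
width: 0.37
finger_force: 12.0
```

```bash
python3 -c "
from h import *
want([497.3,-125.7,88],-9.55)"
```

```text
t 8.05 pos [ 496.7 -126.8   89.8] ydeg -9.52 w 0.36976671434425507 ff 11.986277103424072 ft [-1.2  0.8 -2.5]
shift [0.025 0.009 0.036] turn [ 0.002 -0.     0.006]
```

Call:
step_arm --pt "0.2 0 0.01 0.02 0 0 0" --pt "0.2 0 0.01 0.03 0 0 0" --pt "0.2 0 0.01 0.04 0 0 0" --pt "0.2 0 0.01 0.04 0 0 0"

```text
clock: 8.55
eef_pos: [497.2, -126.9, 88.9]
orientation: [-2.398, -2.029, -0.001]
ft_force: [-4.3, 1.6, 11.0]
width: 0.368
finger_force: 12.0
```

Call:
step_arm --pt "0.2 0 -0.01 -0.02 0 0 0" --pt "0.2 0 -0.03 -0.02 0 0 0" --pt "0.2 0 -0.03 -0.01 0 0 0" --pt "0.2 0 -0.03 0.0 0 0 0" --pt "0.2 0 -0.03 0.0 0 0 0"

```text
clock: 9.18
eef_pos: [496.2, -126.8, 88.9]
orientation: [2.398, 2.029, 0.002]
ft_force: [-2.9, 1.0, 11.2]
width: 0.369
finger_force: 12.0
```

Call:
step_arm --pt "0.2 0 0 -0.01 0 0 0" --pt "0.2 0 0.01 -0.015 0 0 0" --pt "0.38 0 0.01 -0.015 0 0 0" --pt "0.42 0 0.01 -0.015 0 0 0" --pt "0.5 0 0.01 -0.015 0 0 0" --pt "0.55 0 0.01 -0.015 0 0 0" --pt "0.55 0 0.01 -0.015 0 0 0" --pt "0.55 0 0.01 -0.015 0 0 0"

```text
clock: 10.18
eef_pos: [496.0, -126.8, 88.4]
orientation: [-2.398, -2.029, 0.0]
ft_force: [-0.5, -0.5, -0.4]
width: 0.548
finger_force: 0.0
```

```bash
python3 -c "
from h import *
import pickle
want([497.3,-125.7,88],-9.55)
o=cam('wrist','w5.png');pickle.dump(o,open('w5.pkl','wb'))"
```

```text
t 10.175 pos [ 496.  -126.8   88.4] ydeg -9.52 w 0.5478056546789111 ff 0.0 ft [-0.5 -0.5 -0.4]
shift [0.025 0.021 0.009] turn [-0.001 -0.     0.005]
```

View pics/w5.png

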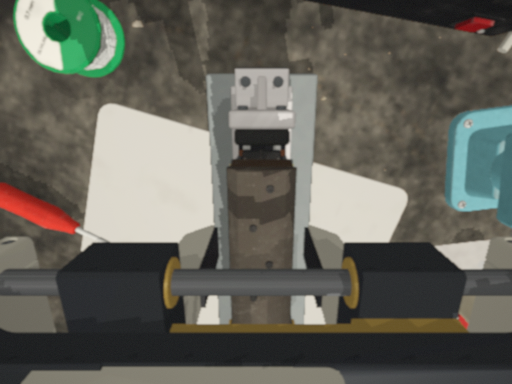

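The wrist view shows the van level on the rails, released, with its roof from column 229 to 295 at row 165. The fixed stop's black rubber is at row 137 with a gap left.

```bash
python3 - <<'E'
from h import *
import pickle
f,fl=pickle.load(open('w5.pkl','rb'))
a=np.radians(80.45);u=np.array([np.cos(a),np.sin(a)]);w=np.array([u[1],-u[0]]);s=np.array([489.77,-170.57])
for c,z in [((229,165),115),((295,165),115),((228,230),115),((295,230),115),((234,137),112),((289,137),112),((207,75),5),((316,75),5)]:
    p=ray(f,fl,*c,z)[:2]-s;print(c,(p@u).round(1),(p@w).round(1))
want([479.8,-229.7,150],-9.55)
E
```

```text
(229, 165) 96.2 -14.9
(295, 165) 96.2 14.9
(228, 230) 64.0 -16.5
(295, 230) 64.0 16.1
(234, 137) 108.4 -12.6
(289, 137) 108.4 12.1
(207, 75) 142.0 -41.6
(316, 75) 142.0 41.6
t 10.225 pos [ 496.1 -126.8   88.4] ydeg -9.53 w 0.5524264270987275 ff 0.0 ft [ 0.4 -0.1  0.2]
shift [-2.084  0.02  -1.231] turn [-0.001 -0.     0.005]
```

Call:
step_arm --pt "0.6 0 0 -0.2 0 0 0" --pt "0.6 0 0 -0.8 0 0 0" --pt "0.6 0 0 -1.5 0 0 0" --pt "0.6 -0.6 0.01 -1.8 0 0 0" --pt "0.6 -1.4 0.02 -1.8 0 0 0" --pt "0.6 -1.9 0.02 -1.8 0 0 0" --pt "0.6 -2.08 0.02 -1.7 0 0 0" --pt "0.6 -2.08 0.02 -1.4 0 0 0"

```text
clock: 11.22
eef_pos: [480.5, -229.6, 158.6]
orientation: [2.398, 2.028, 0.002]
ft_force: [-0.4, 0.1, -0.4]
width: 0.601
finger_force: 0.0
```

```bash
python3 -c "
from h import *
want([479.8,-229.7,97],-9.55)"
```

```text
t 11.225 pos [ 480.5 -229.6  158.6] ydeg -9.56 w 0.601297341125798 ff 0.0 ft [-0.4  0.1 -0.4]
shift [-0.003 -0.016  1.232] turn [ 0.021 -0.    -0.002]
```

Call:
step_arm --pt "0.6 0 -0.01 0.4 0 0 0" --pt "0.6 0 -0.01 0.7 0 0 0" --pt "0.6 0 -0.01 0.95 0 0 0" --pt "0.6 0 -0.01 1.1 0 0 0" --pt "0.6 0 -0.01 1.2 0 0 0" --pt "0.6 0 -0.01 1.23 0 0 0" --pt "0.6 0 -0.01 1.23 0 0 0"

```text
clock: 12.1
eef_pos: [479.6, -229.6, 97.2]
orientation: [2.398, 2.029, 0.0]
ft_force: [0.1, -0.3, -0.1]
width: 0.599
finger_force: 0.0
```

```bash
python3 -c "
from h import *
import pickle
want([479.8,-229.7,97],-9.55)
o=cam('scene')
a=cv2.resize(o[0]['img'][190:320,210:320,::-1],None,fx=4.5,fy=4.5,interpolation=cv2.INTER_CUBIC)
o=cam('top')
b=cv2.resize(o[0]['img'][170:250,270:390,::-1],None,fx=2.5,fy=2.5,interpolation=cv2.INTER_CUBIC)
c=np.zeros((585,797,3),np.uint8);c[:,:495]=a;c[:200,497:797]=b;cv2.imwrite('pics/s6.png',c)"
```

```text
t 12.1 pos [ 479.6 -229.6   97.2] ydeg -9.53 w 0.5992496443213917 ff 0.0 ft [ 0.1 -0.3 -0.1]
shift [-0.002  0.005  0.004] turn [0.006 0.001 0.003]
```

View pics/s6.png

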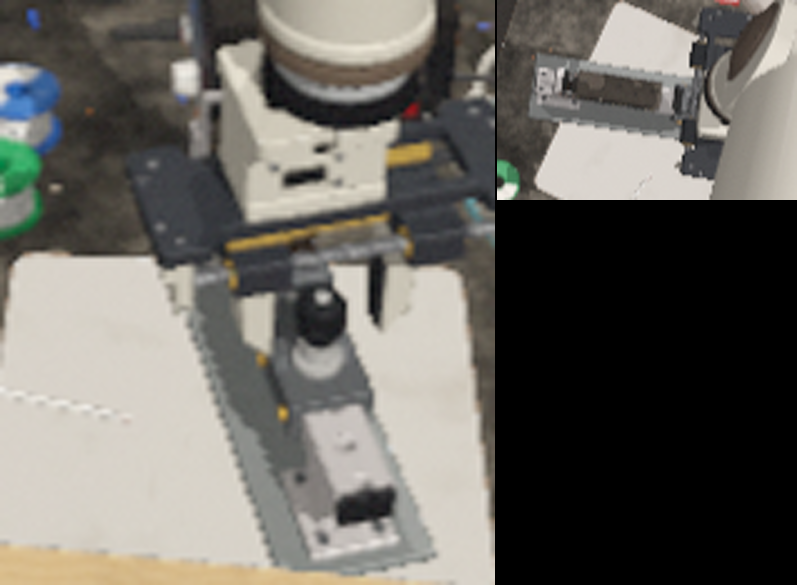

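The scene crop shows the open fingers straddling the knob at (320,315), with the tips at (255,345) and (390,328). The van is on the rails in the top view, so I'm closing on the knob.

Call:
step_arm --pt "0.4 0 0 0 0 0 0" --pt "0.2 0 0 0 0 0 0" --pt "0.1 0 0 0 0 0 0" --pt "0.1 0 0 0 0 0 0" --pt "0.1 0 0 0 0 0 0" --pt "0.1 0 0 0 0 0 0" --newtons 30

```text
clock: 12.95
eef_pos: [479.3, -229.4, 97.0]
orientation: [-2.398, -2.029, -0.0]
ft_force: [0.0, 0.7, 1.4]
width: 0.26
finger_force: 30.0
```

Call:
step_arm --pt "0.1 0 0 -0.04 0 0 0" --pt "0.1 0 0 -0.09 0 0 0" --pt "0.1 0 0 -0.14 0 0 0" --pt "0.1 0 0 -0.18 0 0 0" --pt "0.1 0 0 -0.21 0 0 0" --pt "0.1 0 0 -0.21 0 0 0" --pt "0.1 0 0 -0.21 0 0 0"

```text
clock: 13.82
eef_pos: [479.3, -229.4, 107.6]
orientation: [-2.398, -2.029, -0.0]
ft_force: [1.1, -1.4, -3.6]
width: 0.258
finger_force: 30.0
```

Call:
step_arm --pt "0.1 0.06 0 0 0 0 0" --pt "0.1 0.14 0 0 0 0 0" --pt "0.1 0.22 0 0 0 0 0" --pt "0.1 0.3 0 0 0 0 0" --pt "0.1 0.38 0 0 0 0 0" --pt "0.1 0.45 0 0 0 0 0" --pt "0.1 0.5 0 0 0 0 0" --pt "0.1 0.5 0 0 0 0 0"

```text
clock: 14.82
eef_pos: [483.6, -204.3, 107.6]
orientation: [-2.398, -2.03, -0.0]
ft_force: [-1.7, -1.2, 1.5]
width: 0.262
finger_force: 30.0
```

Call:
step_arm --pt "0.1 0 0 0.03 0 0 0" --pt "0.1 0 0 0.06 0 0 0" --pt "0.1 0 0 0.09 0 0 0" --pt "0.1 0 0 0.1 0 0 0" --pt "0.1 0 0 0.1 0 0 0"

```text
clock: 15.45
eef_pos: [483.5, -204.4, 102.3]
orientation: [-2.398, -2.029, -0.0]
ft_force: [0.5, -0.4, 0.3]
width: 0.261
finger_force: 30.0
```

Call:
step_arm --pt "0.1 0 0 0.03 0 0 0" --pt "0.1 0 0 0.06 0 0 0" --pt "0.1 0 0 0.09 0 0 0" --pt "0.1 0 0 0.11 0 0 0" --pt "0.1 0 0 0.12 0 0 0" --pt "0.1 0 0 0.125 0 0 0" --pt "0.1 0 0 0.125 0 0 0"

```text
clock: 16.32
eef_pos: [483.6, -204.6, 96.8]
orientation: [-2.398, -2.029, -0.001]
ft_force: [-1.7, 2.2, 7.5]
width: 0.262
finger_force: 30.0
```

```bash
python3 -c "
from h import *
want([483.6,-204.6,96.8],-9.55)
o=cam('scene')
print('pin hole proj old/new knob',[((proj(o[0],o[1],p)-[220,210])*4.5).round(0) for p in ([479.6,-229.6,118],[483.8,-205,118])])
a=cv2.resize(o[0]['img'][210:320,220:310,::-1],None,fx=4.5,fy=4.5,interpolation=cv2.INTER_CUBIC)
o=cam('top')
b=cv2.resize(o[0]['img'][185:235,275:365,::-1],None,fx=4,fy=4,interpolation=cv2.INTER_CUBIC)
o=cam('wrist')
w=cv2.resize(o[0]['img'][0:260,170:350,::-1],(195,282))
c=np.zeros((495,770,3),np.uint8);c[:,:405]=a;c[:200,407:767]=b;c[205:487,407:602]=w;cv2.imwrite('pics/s7.png',c)"
```

```text
t 16.325 pos [ 483.6 -204.6   96.8] ydeg -9.52 w 0.26233323902821154 ff 30.001304922625422 ft [-1.7  2.2  7.5]
shift [ 0.    -0.001 -0.   ] turn [ 0.002 -0.005  0.006]
pin hole proj old/new knob [array([276., 209.]), array([261., 175.])]
```

View pics/s7.png

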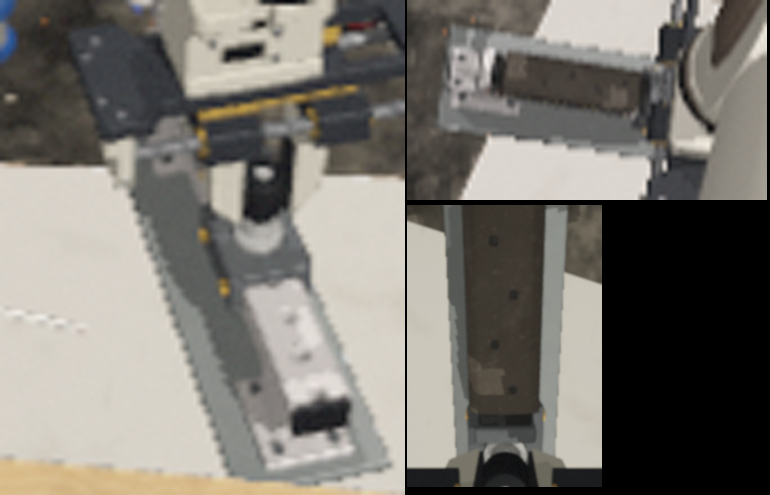

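The scene crop shows the stop one hole on, with another hole exposed at (305,345). The knob sits down on its white collar in the fingers. The van stands against the gap between the stops, so I'll press slightly more to seat the pin and then hand in.

Call:
step_arm --pt "0.1 0 0 0.01 0 0 0" --pt "0.1 0 0 0.015 0 0 0" --pt "0.1 0 0 0.015 0 0 0" --pt "0.1 0 0 0.015 0 0 0"

```text
clock: 16.98
eef_pos: [483.6, -204.9, 96.6]
orientation: [2.398, 2.029, 0.001]
ft_force: [-4.4, 3.6, 12.6]
width: 0.263
finger_force: 30.0
```

```bash
python3 -c "
from h import *
print(finish_job())"
```

```text
the job is handed in; nothing more can be done
None
```

The van is on the rails, let go, between the stops. The sliding stop is one hole on towards it (about 25 mm), with the pin pushed home and the knob still held at 30 N grip. I handed the job in at about 17 s; the hand-in gave no verdict.

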